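Return the plug gauges to the clip rack and log them

ROBOT

A 6-joint arm with a two-finger parallel gripper is mounted at the origin on a cart in front of the work surface, level with it; the furniture and walls round the work are solid. World frame = base frame: x ahead of the robot, y to its left, z up, the work surface at z = 0. Lengths are in mm, angles in rad, forces in N, time in s.
With the tool pointing down it reaches from about 275 to 750 mm from the base axis. Payload 10.2 kg.
Tool frame: the origin (TCP) lies between the finger pads; the fingertips stand 17 mm ahead of it and the grasp point (between the pads) lies 2 mm behind it (tips_ahead is the distance from the TCP to the fingertips, in mm); z points along the fingers, y is the line along which they close (so a half turn about z gives the same grasp; the last joint's range is limited). The gripper opens to 85 mm and grips with 20 to 120 N. Pads are 22 mm wide; open, the fingers measure 114 mm over their backs; the gripper's body (76 mm by 85 mm) begins 54 mm behind the grasp point. The pads swing forward as they close: fully open they stand 13 mm farther back than shut.
Start: joints at [0.998, 0.313, 1.498, -0, 1.331, -0.223], TCP at [179.936, 493.208, 248.294] pointing down, gripper open.
Joint ranges: [-2.94, 2.94], [-0.97, 2.17], [0.19, 2.56], [-1.23, 4.37], [0.02, 3.11], [-2.88, 2.88]. Speed limits (rad/s): [2.39, 2.39, 3.01, 3.14, 3.14, 3.14].

INTERFACE

Orientations are given as a unit quaternion [w, x, y, z].
In Python, from rig import sense, capture, finish_job, boxes_of, tips_ahead gives the robot as it stands.
- The arm moves only by the tool drive_tool, never from a script. Its argument "commands" is text: rows parted by semicolons, each of 7 numbers parted by spaces: the shift along the world's x, y, z in units of 0.1 m (1.0 is 0.1 m), then the turn, a rotation vector about the world's x, y, z in units of pi/4 rad (1.0 is pi/4 rad), then the opening in per cent of the stroke, from 0 (shut) to 100 (fully open). A call has 1 to 20 rows; each row shifts and turns the commanded pose from where the row before left it; what a row does not reach is not made up. A row lasts 1/12 s, in which the tool goes at most 41.7 mm and 7.16 degrees, less where a joint would pass 70% of its speed; a pose out of reach is approached as far as the arm can. A call with a number of a shift or a turn outside -1 to 1 is refused whole. A call with a gripper value outside its range is refused whole. The fingers move at their own pace and stop on an object; "force" is the grip in N (left out, the last holds). Time passes only in rows, so rows that do not move let the fingers close. It gives the time, the measured TCP pose, the force, the opening and the grip force at its end, in the units of the state.
- sense(): the state, without advancing time (a new reading comes with each control period).
- capture(name): name is "side" or "top" or "wrist"; returns a dict with "pixels" (400x640x3 uint8, blue, green, red), "fov_y" (degrees; the focal length in pixels is half the picture's height over the tangent of half this angle, whatever the lens; pixels are square), "cx", "cy" (the principal point, pixels), "position" and "attitude" of the camera in the world; the wrist camera has in their place "tool_from_camera" (4x4, takes a point from camera to tool coordinates, whose origin is the TCP and whose axes are the flange's). Camera axes: x right, y down, z forward; pixel columns grow to the right and rows downward; lengths in mm; the calibration is good to about 2 mm. The wrist camera is an equidistant fisheye: a pixel r from the principal point sees the ray r / f radians off the axis. A picture is of the moment at which its call begins: read the wrist's pose just before it. There is no depth.
- finish_job(): hands the job in; it is judged then, once.
Trained networks look in a picture, given as the dict that the camera call returned (one of the last four; its "shot" number tells which), for a name from the list of things; names that differ only in an ending like _2 or _b are one class to them, and where a whole thing is asked for, a point or a joint stands for the part that bears it (a point fixed in the world has none). Each returns a list of dicts, best first, with "confidence" (0 to 1); they miss things now and then, are a little off and sometimes report something else, mostly with a low value. They report only what shows in the picture. A call takes as long as a camera call.
- boxes_of(picture, name): "position" ([column, row] in pixels, amid what is visible of it).
The state is a dict: "time_s": time; "joints": joint angles; "dq": joint speeds; "tau": joint torques, N m; "eef_pos": TCP position; "ee_rot": TCP orientation; "force": force on the tool from outside, world axes, zero at the start; "wrist_torque": the same for the moment, N m; "grip_width": opening from 0.0 (shut) to 1.0 (fully open); "grip_force": force on a finger pad.
Only numpy, scipy, OpenCV 4.12 (cv2) and the standard library are available. Lean on these libraries where they do the work, as an engineer would, in place of code of your own. Each camera call takes 0.05 s, during which the arm holds its last target. There are 200 camera calls.

TASK

Put the plug gauges lying on the mat back in the clip rack and log their return: first wake the data logger with its bar key, then press every gauge down into a clip of its own until the spring fingers snap round both ends of its handle and it lies fully home and level, its long plug end towards the robot. When all of them are in, press the square key to save and after that the round key to close the log, one key at a time, each fully down and let go. Leave the caliper, the gear and the stylus box alone.

Things in the scene. Friction and masses are not known exactly. Their poses are not given: they have to be found in the camera images.
- rack: fixed clip rack for plug gauges: aluminium base plate on a 2 mm rubber mat (its top z = 0.002, under all the work), 132 x 250 x 12 mm (x, y, z), origin at the centre of its underside. Its x axis points away from the robot (it may be turned up to 15 degrees), its y axis to the left along a row of four like clips 60 mm apart (clip0 leftmost, clip3 rightmost). A gauge lies level in a clip, along the rack's x axis.
- clip0 (a point): seat of clip 0, axes as the rack's: where the middle of a seated gauge's handle comes to lie, 40 mm above the mat. Each clip has two stations, 24.5 mm either side of this point along x, each 8 mm wide along x: a black post that carries the handle from below and a pair of upright steel spring fingers. The 41 mm between the stations are free for the gripper down to 17 mm above the mat.
- clip1 (a point): seat of clip 1, as clip 0. The spring fingers have inward beads 7.4 mm above the seat with a gap of 9.7 mm, and flared lips above them that lead in; their tops stand 62 mm above the mat, 35 mm apart outside. They are sprung open when the handle is pressed straight down.
- clip2 (a point): seat of clip 2, as clip 0. A gauge lying on the beads is 14 mm above its seat; pressing it down with about 10 to 15 N parts the fingers and it snaps home. Pulling it out takes a like force.
- clip3 (a point): seat of clip 3, as clip 0.
- plug0_mid (a point): middle of a plug gauge's handle, on its axis: the place to grip. One of up to four gauges alike (None at the start: absent), 118 mm long, 0.11 to 0.18 kg: handle 15.2 mm thick, 70 mm long, between steel plug ends 21 mm thick, one 32 mm long, one 16 mm. It lies on its ends, axis 10.5 mm above the mat, and can roll. y axis: along the gauge to its long end.
- plug1_mid (a point): middle of a plug gauge's handle, on its axis: the place to grip. One of up to four gauges alike (None at the start: absent), 118 mm long, 0.11 to 0.18 kg: handle 15.2 mm thick, 70 mm long, between steel plug ends 21 mm thick, one 32 mm long, one 16 mm. It lies on its ends, axis 10.5 mm above the mat, and can roll. y axis: along the gauge to its long end.
- plug2_mid (a point): middle of a plug gauge's handle, on its axis: the place to grip. One of up to four gauges alike (None at the start: absent), 118 mm long, 0.11 to 0.18 kg: handle 15.2 mm thick, 70 mm long, between steel plug ends 21 mm thick, one 32 mm long, one 16 mm. It lies on its ends, axis 10.5 mm above the mat, and can roll. y axis: along the gauge to its long end.
- plug3_mid (a point): middle of a plug gauge's handle, on its axis: the place to grip. One of up to four gauges alike (None at the start: absent), 118 mm long, 0.11 to 0.18 kg: handle 15.2 mm thick, 70 mm long, between steel plug ends 21 mm thick, one 32 mm long, one 16 mm. It lies on its ends, axis 10.5 mm above the mat, and can roll. y axis: along the gauge to its long end.
- plug0_long (a point): centre of the outer face of that gauge's long end, on its axis, 67 mm from the middle of the handle.
- plug1_long (a point): centre of the outer face of that gauge's long end, on its axis, 67 mm from the middle of the handle.
- plug2_long (a point): centre of the outer face of that gauge's long end, on its axis, 67 mm from the middle of the handle.
- plug3_long (a point): centre of the outer face of that gauge's long end, on its axis, 67 mm from the middle of the handle.
- logger: fixed data logger, grey box 90 x 150 x 34 mm (x, y, z) with a dark display on its far half and a row of three keys on its near half; origin at the centre of its underside; its x axis points away from the robot, y to the left (it may be turned a little).
- bar_key_top (a point): centre of the top of the bar key, the left one seen from the robot: white oblong 13 x 34 mm, longer along the row, top 46 mm above the mat. The keys are 46 mm apart.
- square_key_top (a point): centre of the top of the square key, the middle one: white, 20 x 20 mm, top at 46 mm.
- round_key_top (a point): centre of the top of the round key, the right one: white, 23 mm across, top at 46 mm.
- bar_key (a joint): how far that spring key is pressed down, m: 0 up, 0.005 fully down. 1 N starts it, 4 N takes it fully down, and it springs back; it counts as pressed beyond 0.0035.
- square_key (a joint): how far that spring key is pressed down, m: 0 up, 0.005 fully down. 1 N starts it, 4 N takes it fully down, and it springs back; it counts as pressed beyond 0.0035.
- round_key (a joint): how far that spring key is pressed down, m: 0 up, 0.005 fully down. 1 N starts it, 4 N takes it fully down, and it springs back; it counts as pressed beyond 0.0035.
- caliper: bystander: steel caliper lying left of the mat, 75 x 225 x 10 mm, origin under its centre. Leave alone.
- gear: bystander: steel gear, 51 mm across, 20 mm high, behind the rack and logger. Leave alone.
- stylus_box: bystander: flat black box with clear lid, 60 x 90 x 22 mm, at the far right. Leave alone.

How it is judged:
By the outcome, as a careful person would: the job done as asked, in the order asked, and still so for the second after the job is handed in, with the robot touching nothing.
Of plug0, plug1, plug2, plug3 only 3 to 4 are there at a start; the rules pass over those that are not, and their reading is None.
At some moment in a run one of plug0, plug1, plug2, plug3 may be knocked a few centimetres aside while the robot is not near it.
Once in a run the grip may slacken for a moment while it holds something.
It also fails if it takes over 210 s, if anything falls off the work surface, if the arm or the gripper's body presses on something with over 40 N, if the wrist force passes 120 N, or if a joint passes its speed limit or range.

## Working session

There is one attempt and no reset: what is moved stays moved. The work goes in short steps, Python scripts to look and compute and a tool call to move; the robot and the scene stay as the last step left them, time stands still between calls to the robot, and variables do not carry over. Pictures are saved under pics/ and viewed, at most 14 in all, crops included, and the job is handed in when it is done.

Besides the shell and the picture viewer there is one more tool, called as name(argument=value, ...), one argument or row to a line, values as JSON. drive_tool: Moves the arm, as the interface text tells. Shifts and turns lie within -1 to 1; 1 stands for 0.1 m of shift or pi/4 rad of turn. Its arguments: {"type":"object","properties":{"commands":{"type":"string"},"force":{"type":"number"}},"required":["commands"]}

```bash
ls; mkdir -p pics; cat > h.py <<'E'
import numpy as np, cv2
from scipy.spatial.transform import Rotation as R
from rig import sense, capture, finish_job, boxes_of, tips_ahead
def q2m(q): return R.from_quat([q[1],q[2],q[3],q[0]]).as_matrix()
def cam(name):
    s=sense(); p=capture(name); p['s']=s; return p
def ray(p,uv):
    f=200/np.tan(np.radians(p['fov_y'])/2)
    d=np.array([(uv[0]-p['cx'])/f,(uv[1]-p['cy'])/f])
    if 'tool_from_camera' in p:
        r=np.linalg.norm(d); k=np.sin(r)/r if r>1e-9 else 1
        v=np.array([d[0]*k,d[1]*k,np.cos(r)])
        T=np.array(p['tool_from_camera']); A=q2m(p['s']['ee_rot'])
        return A@T[:3,3]+np.array(p['s']['eef_pos']), A@T[:3,:3]@v
    a=np.array(p['attitude']); A=q2m(a) if a.size==4 else a
    return np.array(p['position']), A@np.array([d[0],d[1],1])
def at_z(p,uv,z):
    o,v=ray(p,uv); return o+v*(z-o[2])/v[2]
def find(p,n,z,k=4,c=0.3):
    return [(np.round(at_z(p,b['position'],z)[:2],1).tolist(),np.round(b['position']).tolist(),round(b['confidence'],2)) for b in boxes_of(p,n)[:k] if b['confidence']>c]
def proj(p,P):
    f=200/np.tan(np.radians(p['fov_y'])/2)
    if 'tool_from_camera' in p:
        T=np.array(p['tool_from_camera']); A=q2m(p['s']['ee_rot'])
        v=T[:3,:3].T@(A.T@(np.array(P)-p['s']['eef_pos'])-T[:3,3])
        r=np.hypot(*v[:2]); t=np.arctan2(r,v[2]); d=v[:2]/r*t
        return np.array([p['cx'],p['cy']])+f*d
    a=np.array(p['attitude']); A=q2m(a) if a.size==4 else a
    v=A.T@(np.array(P)-p['position']); return np.array([p['cx'],p['cy']])+f*v[:2]/v[2]
E
python3 - <<'E'
from h import *
print(sense(), tips_ahead if not callable(tips_ahead) else tips_ahead())
p=cam('top'); cv2.imwrite('pics/top0.png',p['pixels']); print({k:v for k,v in p.items() if k not in('pixels','s')})
for n,z in [('rack',14),('logger',36),('clip0',42),('clip1',42),('clip2',42),('clip3',42),('plug0_mid',12.5),('plug0_long',12.5),('bar_key_top',48),('square_key_top',48),('round_key_top',48),('bar_key',48)]:
    print(n,find(p,n,z,5,0.2))
q=cam('side'); cv2.imwrite('pics/side0.png',q['pixels'])
E
```

```text
pics
{'time_s': 0.0, 'joints': array([ 9.97592474e-01,  3.13448456e-01,  1.49845934e+00,  3.21212215e-05,
        1.33099407e+00, -2.23415455e-01]), 'dq': array([ 0.00174582,  0.00128158,  0.00093091, -0.00094954, -0.00071284,
       -0.00216735]), 'tau': array([ 4.25848948e-04, -4.12267292e+01, -2.59739506e+01, -1.88817007e-04,
        4.20988115e-03,  5.07096820e-05]), 'eef_pos': array([179.79506073, 492.99711181, 247.72747404]), 'ee_rot': array([-2.68272834e-04,  1.74007681e-01,  9.84744078e-01, -5.97310429e-04]), 'force': array([-0.07909888,  0.44349292,  0.12648304]), 'wrist_torque': array([-0.00819471,  0.00808238, -0.04750288]), 'grip_force': 0.0, 'grip_width': 1.0011902677294215} 17.0
{'fov_y': 57.8403002020718, 'cx': 320.5988412412525, 'cy': 200.20036781064906, 'position': array([ 318.2049476 ,   -9.90464612, 1251.61125554]), 'attitude': array([-0.05737831,  0.71245271, -0.69598765,  0.06870269]), 'shot': 1}
rack [([500.1, 227.4], [246.0, 210.0], 0.77)]
logger [([641.8, -45.2], [326.0, 171.0], 0.59)]
clip0 [([505.5, 209.5], [250.0, 208.0], 0.6)]
clip1 [([505.5, 209.5], [250.0, 208.0], 0.6)]
clip2 [([505.5, 209.5], [250.0, 208.0], 0.6)]
clip3 [([505.5, 209.5], [250.0, 208.0], 0.6)]
plug0_mid [([438.4, -34.8], [322.0, 230.0], 0.7)]
plug0_long [([455.7, -37.5], [323.0, 225.0], 0.44)]
bar_key_top [([470.4, 442.3], [179.0, 216.0], 0.63), ([610.5, 4.1], [312.0, 178.0], 0.49)]
square_key_top [([453.2, -380.8], [426.0, 227.0], 0.24)]
round_key_top []
bar_key [([610.0, 9.9], [310.0, 178.0], 0.47)]
```

```bash
python3 -c "
import cv2
a=cv2.imread('pics/top0.png');cv2.imwrite('pics/top0c.png',cv2.resize(a[130:280,140:450],(800,387),interpolation=cv2.INTER_CUBIC))"
```

```text
(no output)
```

View pics/top0c.png

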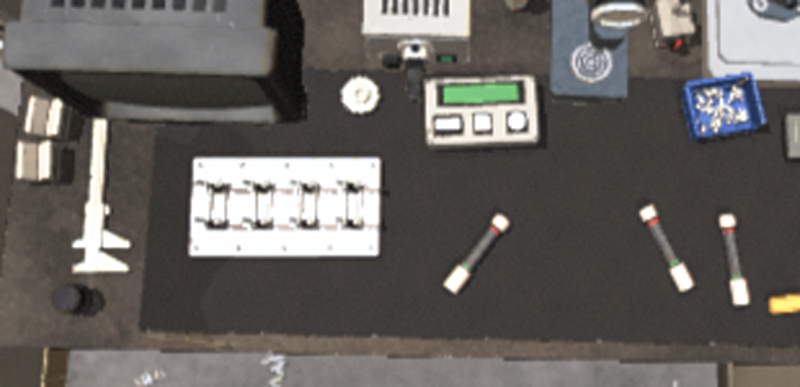

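View pics/side0.png

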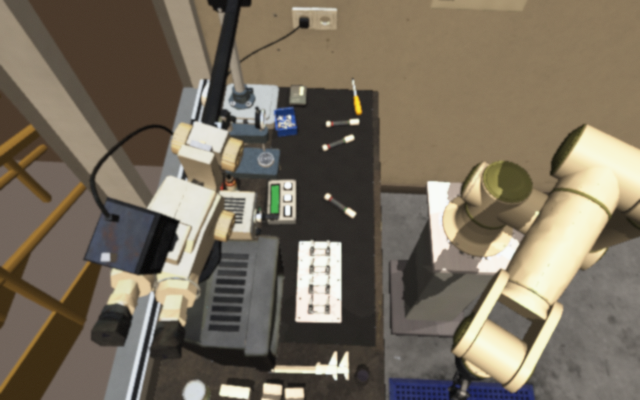

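```bash
python3 - <<'E'
from h import *
p=cam('top'); c=lambda x,y:(x/800*310+140,y/387*150+130)
for n,x,y,z in [('bar',448,124,48),('sq',482,122,48),('rnd',517,121,48),('c0',218,205,50),('c3',354,205,50),('rackNL',190,255,14),('rackNR',380,255,14),('rackFL',192,158,14),('rackFR',380,158,14),('gA long',455,281,12),('gA short',501,220,12),('gB long',683,278,12),('gB short',648,212,12),('gC long',740,293,12),('gC short',728,219,12)]:
    print(n,np.round(at_z(p,c(x,y),z)[:2]))
print(np.round(capture('wrist')['tool_from_camera'],3),capture('wrist')['fov_y'])
E
```

```text
bar [612.  -1.]
sq [616. -46.]
rnd [618. -93.]
c0 [496. 294.]
c3 [500. 118.]
rackNL [434. 335.]
rackNR [439.  85.]
rackFL [564. 342.]
rackFR [571.  90.]
gA long [408. -16.]
gA short [490. -75.]
gB long [ 418. -319.]
gB short [ 506. -273.]
gC long [ 400. -394.]
gC short [ 499. -381.]
[[  -0.      -0.96    -0.279   71.384]
 [   1.      -0.      -0.       0.738]
 [   0.      -0.279    0.96  -123.929]
 [   0.       0.       0.       1.   ]] 65.70646984690485
```

drive_tool(
  commands="0.3 -0.4 0 0 0 0.1 100;0.3 -0.4 0 0 0 0.1 100;0.3 -0.4 0 0 0 0.1 100;0.3 -0.4 0 0 0 0.1 100;0.3 -0.4 0 0 0 0.05 100;0.3 -0.3 0 0 0 0 100;0.3 -0.3 0 0 0 0 100;0.2 0 0 0 0 0 100;0 0 0 0 0 0 100;0 0 0 0 0 0 100",
)

```text
time_s: 1.68
eef_pos: [384.3, 267.2, 248.1]
ee_rot: [-0.0, -0.001, 1.0, -0.0]
force: [-0.4, 0.1, -0.7]
grip_width: 0.999
grip_force: 0.0
```

```bash
python3 - <<'E'
from h import *
p=cam('wrist'); cv2.imwrite('pics/w1.png',p['pixels'])
for n,z in [('rack',14),('clip0',42),('logger',36),('bar_key_top',48),('plug0_mid',12.5)]:
    print(n,find(p,n,z,6,0.2))
E
```

```text
rack [([487.1, 238.0], [303.0, 251.0], 0.64), ([612.5, -107.1], [111.0, 306.0], 0.46)]
clip0 [([470.0, 236.8], [300.0, 248.0], 0.87)]
logger [([597.9, -93.0], [108.0, 307.0], 0.57)]
bar_key_top [([436.8, -304.2], [9.0, 214.0], 0.45)]
plug0_mid [([433.7, -33.2], [119.0, 209.0], 0.73)]
```

View pics/w1.png

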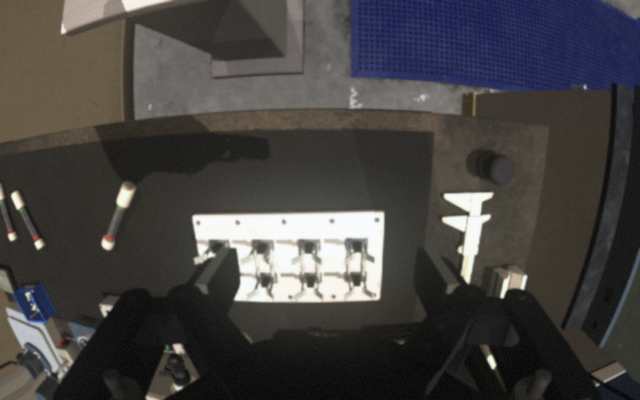

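drive_tool(
  commands="0.3 -0.3 0 0 0 0 100;0.2 -0.3 0 0 0 0 100;0 0 0 0 0 0 100;0 0 0 0 0 0 100;0 0 0 0 0 0 100",
)

```text
time_s: 2.4
eef_pos: [432.8, 208.6, 248.3]
ee_rot: [-0.0, -0.002, 1.0, 0.0]
force: [-0.5, -0.1, -0.4]
grip_width: 1.004
grip_force: 0.0
```

```bash
python3 - <<'E'
from h import *
p=cam('wrist'); cv2.imwrite('pics/w2.png',p['pixels'])
cv2.imwrite('pics/w2c.png',cv2.resize(p['pixels'][60:300,180:500],(800,600),interpolation=cv2.INTER_CUBIC))
print(p['s']['eef_pos'])
E
```

```text
[432.8459549  208.5972811  248.30278973]
```

View pics/w2c.png

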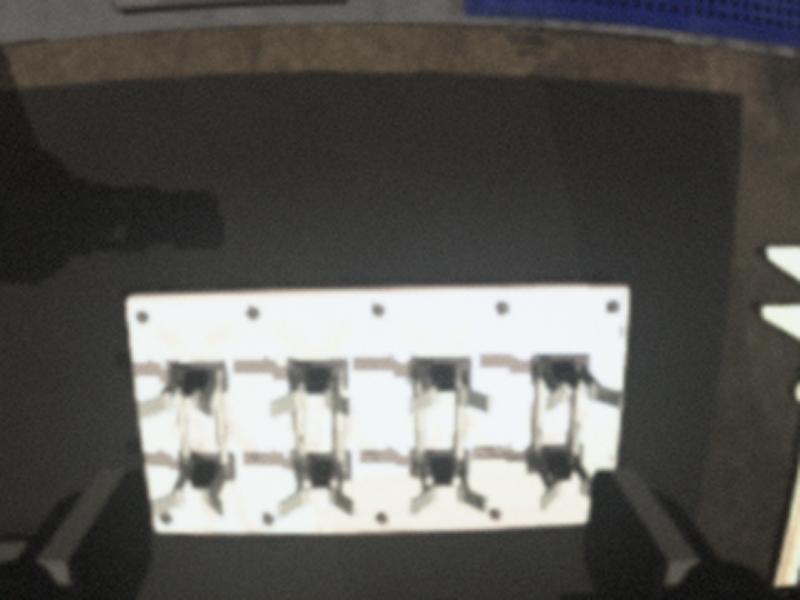

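```bash
python3 - <<'E'
from h import *
p=cam('wrist')
c=lambda x,y:(x*.4+180-.3,y*.4+60-.3)
for n,x,y in [('NL',629,287),('NR',128,296),('FR',155,532),('FL?',588,522)]:
    print(n,np.round(at_z(p,c(x,y),14),1))
for i,(a,b) in enumerate([((566,372),(557,465)),((443,375),(441,468)),((317,376),(320,470)),((195,378),(204,469))]):
    A,B=at_z(p,c(*a),34),at_z(p,c(*b),34); print(i,np.round(A[:2]),np.round(B[:2]),np.round((A+B)[:2]/2,1))
g=p['pixels'][60:300,180:500].min(2); m=(g>150).astype(np.uint8)
n,l,st,_=cv2.connectedComponentsWithStats(m); k=1+np.argmax(st[1:,4]); print(st[k])
cs=cv2.findContours((l==k).astype(np.uint8),0,1)[0][0][:,0]
W=np.array([at_z(p,q+[180,60],14)[:2] for q in cs],np.float32)
print(cv2.minAreaRect(W))
q=cam('top')
g=q['pixels'].min(2)[180:235,205:295]; n,l,st,_=cv2.connectedComponentsWithStats((g>130).astype(np.uint8)); k=1+np.argmax(st[1:,4])
cs=cv2.findContours((l==k).astype(np.uint8),0,1)[0][0][:,0]
print(cv2.minAreaRect(np.array([at_z(q,s+[205,180],14)[:2] for s in cs],np.float32)))
E
```

```text
NL [434.5 338.1  14. ]
NR [440.3  92.7  14. ]
FR [571.1  94.9  14. ]
FL? [563.9 329.8  14. ]
0 [472. 303.] [520. 303.] [495.8 303.2]
1 [473. 245.] [521. 246.] [496.9 245.3]
2 [474. 187.] [522. 187.] [497.9 187. ]
3 [475. 129.] [522. 130.] [498.9 129.8]
[   50   114   202   100 15609]
((502.36541748046875, 216.1744842529297), (131.0030059814453, 247.5108642578125), 1.5171029567718506)
((503.7667541503906, 167.65240478515625), (133.2820587158203, 152.6387176513672), 2.2171902656555176)
```

drive_tool(
  commands="0.2 -0.4 0 0 0 0 60;0.2 -0.4 0 0 0 0 30;0.2 -0.4 0 0 0 0 0;0.2 -0.4 0 0 0 0 0;0.2 -0.3 0 0 0 0 0;0.1 -0.2 -0.2 0 0 0 0;0 0 -0.3 0 0 0 0;0 0 0 0 0 0 0;0 0 0 0 0 0 0",
)

```text
time_s: 3.3
eef_pos: [537.2, 9.9, 197.9]
ee_rot: [-0.001, -0.002, 1.0, 0.0]
force: [0.3, 0.0, 1.1]
grip_width: 0.001
grip_force: 0.0
```

```bash
python3 - <<'E'
from h import *
p=cam('wrist'); cv2.imwrite('pics/w3.png',p['pixels'])
for n,z in [('logger',36),('bar_key_top',48),('square_key_top',48),('round_key_top',48),('plug0_mid',12.5)]:
    print(n,find(p,n,z,6,0.2))
E
```

```text
logger [([604.3, -60.1], [258.0, 250.0], 0.96), ([626.0, -95.6], [228.0, 266.0], 0.38)]
bar_key_top []
square_key_top [([614.7, -43.2], [273.0, 264.0], 0.8), ([629.2, 111.3], [422.0, 276.0], 0.58)]
round_key_top [([619.6, -87.8], [231.0, 267.0], 0.89), ([457.0, -256.2], [84.0, 120.0], 0.48)]
plug0_mid [([441.4, -37.5], [278.0, 87.0], 0.63)]
```

View pics/w3.png

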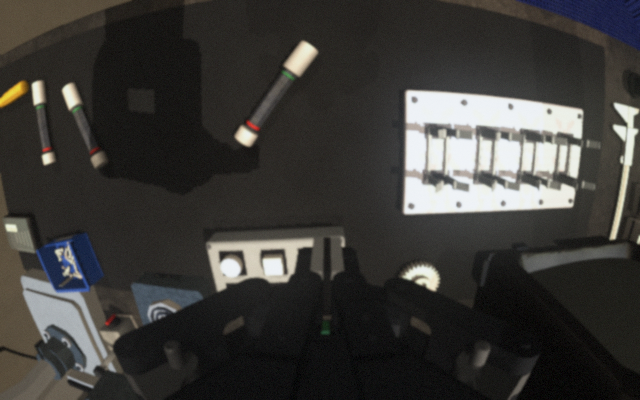

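drive_tool(
  commands="0.3 -0.05 -0.2 0 0 0 0;0.3 -0.04 -0.3 0 0 0 0;0.14 0 -0.3 0 0 0 0;0 0 -0.3 0 0 0 0;0 0 -0.15 0 0 0 0;0 0 0 0 0 0 0;0 0 0 0 0 0 0;0 0 -0.05 0 0 0 0;0 0 -0.03 0 0 0 0;0 0 -0.02 0 0 0 0;0 0 0 0 0 0 0",
)

```text
time_s: 4.52
eef_pos: [611.4, 0.2, 64.4]
ee_rot: [0.001, -0.002, 1.0, -0.0]
force: [0.2, 0.1, 1.8]
grip_width: 0.001
grip_force: 0.5
```

drive_tool(
  commands="0 0 -0.02 0 0 0 0;0 0 -0.02 0 0 0 0;0 0 0 0 0 0 0;0 0 0 0 0 0 0",
)

```text
time_s: 4.85
eef_pos: [611.5, 0.1, 60.3]
ee_rot: [0.0, -0.002, 1.0, -0.0]
force: [0.1, 0.4, 3.2]
grip_width: -0.004
grip_force: 1.7
```

drive_tool(
  commands="0 0 -0.01 0 0 0 0;0 0 -0.01 0 0 0 0;0 0 0 0 0 0 0;0 0 0 0 0 0 0",
)

```text
time_s: 5.18
eef_pos: [611.6, 0.1, 59.7]
ee_rot: [0.001, -0.002, 1.0, -0.0]
force: [-4.8, 1.1, 15.6]
grip_width: -0.0
grip_force: 7.8
```

drive_tool(
  commands="0 0 0.1 0 0 0 0;0 0 0.3 0 0 0 0;0 0 0.4 0 0 0 30;-0.3 -0.1 0.35 0 0 -0.12 60;-0.3 -0.1 0.1 0 0 -0.12 80;-0.4 -0.1 0 0 0 -0.14 80;-0.35 -0.1 0 0 0 -0.14 80;0 0 0 0 0 -0.14 80;0 0 0 0 0 -0.14 80;0 0 0 0 0 0 80;0 0 0 0 0 0 80",
)

```text
time_s: 6.1
eef_pos: [479.7, -38.7, 178.9]
ee_rot: [-0.0, 0.306, 0.952, -0.0]
force: [0.4, 0.3, 0.9]
grip_width: 0.802
grip_force: 0.0
```

```bash
cat >> h.py <<'E'
def gauge(p,uv,show=True):
    """mid & long-direction of gauge near pixel uv, from white end blobs mapped to z=12.5"""
    im=p['pixels']; out=[]
    hsv=cv2.cvtColor(im,cv2.COLOR_BGR2HSV)
    m=((hsv[...,2]>140)&(hsv[...,1]<90)).astype(np.uint8)
    n,l,st,ce=cv2.connectedComponentsWithStats(m)
    for k in range(1,n):
        if st[k,4]<25 or np.hypot(*(ce[k]-uv))>110: continue
        ys,xs=np.nonzero(l==k)
        W=np.array([at_z(p,(x,y),12.5)[:2] for x,y in zip(xs,ys)],np.float32)
        r=cv2.minAreaRect(W); out.append((W.mean(0),max(r[1]),min(r[1]),np.round(ce[k])))
    return out
E
python3 - <<'E'
from h import *
p=cam('wrist'); cv2.imwrite('pics/w4.png',p['pixels']); print(p['s']['eef_pos'])
f=find(p,'plug0_mid',12.5,6,0.2); print(f, find(p,'plug0_long',12.5))
for g in f[:1]:
    for o in gauge(p,g[1]): print(o)
E
```

```text
[479.65998735 -38.68180537 178.89499461]
[([443.1, -37.0], [305.0, 154.0], 0.76)] [([444.0, -36.8], [306.0, 155.0], 0.82)]
(array([412.07672 , -15.378328], dtype=float32), 32.94058609008789, 18.73417091369629, array([304., 114.]))
(array([490.42737, -71.882  ], dtype=float32), 18.873027801513672, 15.766378402709961, array([305., 213.]))
```

View pics/w4.png

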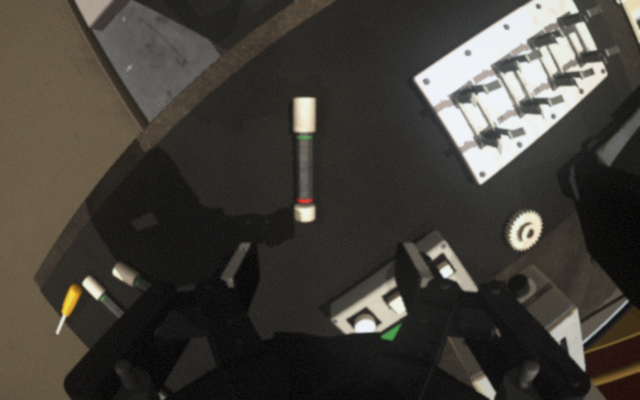

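drive_tool(
  commands="-0.15 -0.04 -0.3 0 0 0 60;-0.1 -0.03 -0.35 0 0 0 60;0 0 -0.35 0 0 0 60;0 0 -0.3 0 0 0 60;0 0 -0.15 0 0 0 60;0 0 -0.1 0 0 0 60;0 0 -0.03 0 0 0 60;0 0 0 0 0 0 60",
  force=80,
)

```text
time_s: 6.92
eef_pos: [454.9, -45.6, 20.8]
ee_rot: [-0.0, 0.307, 0.952, 0.0]
force: [0.5, 0.1, -0.2]
grip_width: 0.598
grip_force: 0.0
```

```bash
python3 - <<'E'
from h import *
p=cam('wrist'); cv2.imwrite('pics/w5.png',p['pixels']); print(p['s']['eef_pos'])
for o in gauge(p,(306,150)): print(o)
E
```

```text
[454.87358373 -45.63602599  20.79251497]
(array([412.68097 , -15.652671], dtype=float32), 34.43833541870117, 19.6895809173584, array([325., 157.]))
```

View pics/w5.png

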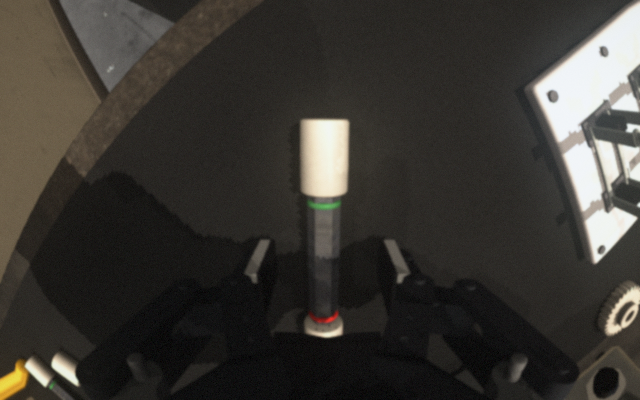

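drive_tool(
  commands="0 0 0 0 0 0 0;0 0 0 0 0 0 0;0 0 0 0 0 0 0;0 0 0 0 0 0 0;0 0 0 0 0 0 0;0 0 0 0 0 0 0;0 0 0.2 0 0 0 0;0 0 0.3 0 0 0 0;0 0 0.3 0 0 0 0;0 0 0.3 0 0 0 0;0 0 0 0 0 0 0",
)

```text
time_s: 7.88
eef_pos: [456.9, -46.3, 136.0]
ee_rot: [0.005, 0.307, 0.952, -0.0]
force: [-0.1, 0.2, -0.8]
grip_width: 0.139
grip_force: 78.6
```

drive_tool(
  commands="0.1 0.2 0 0 0 0.14 0;0.1 0.25 0 0 0 0.14 0;0.1 0.3 0 0 0 0.14 0;0.07 0.3 0 0 0 0.14 0;0.05 0.3 0 0 0 0.14 0;0.05 0.25 0 0 0 0.122 0;0 0.12 0 0 0 0 0;0 0 0 0 0 0 0;0 0 0 0 0 0 0",
)

```text
time_s: 8.63
eef_pos: [501.3, 126.2, 130.5]
ee_rot: [-0.0, -0.01, 1.0, -0.0]
force: [-0.2, -0.4, -0.9]
grip_width: 0.141
grip_force: 78.8
```

```bash
python3 - <<'E'
from h import *
p=cam('wrist'); cv2.imwrite('pics/w6.png',p['pixels']); s=p['s'];print(s['eef_pos'],s['ee_rot'],s['force'],s['wrist_torque'])
E
```

```text
[501.3146728  126.18390781 130.48170311] [-3.66591443e-04 -9.87974324e-03  9.99951112e-01 -1.73631474e-04] [-0.20238315 -0.39819104 -0.86383922] [-0.02044194  0.0207744  -0.06248108]
```

View pics/w6.png

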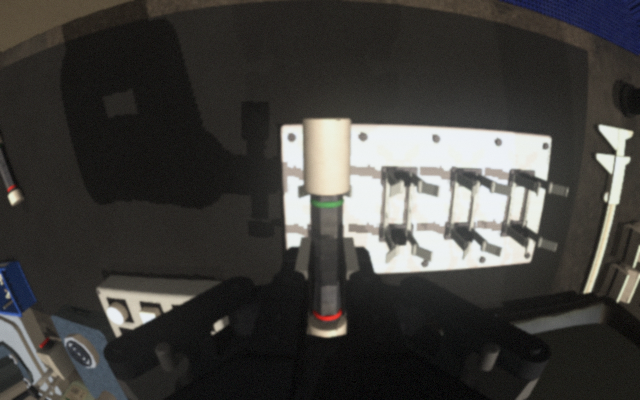

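```bash
python3 - <<'E'
from h import *
p=cam('wrist'); s=p['s']
zg=s['eef_pos'][2]-8.3
for n,u,z in [('NR',(281.5,125),14),('NL',(550,136),14),('FR',(286,273),14),('FL',(541,262),14),('long face',(327,118),zg+8),('greenring',(327,203),zg+7.6),('redring',(327.5,317),zg+7.6)]: print(n,np.round(at_z(p,u,z)-[0,0,0],1))
g=p['pixels'].min(2); l=cv2.connectedComponents((g>150).astype(np.uint8))[1]
W=np.array([at_z(p,(x,y),14)[:2] for y,x in zip(*np.nonzero(l==l[200,365]))],np.float32)
r=cv2.minAreaRect(W);print(r)
E
```

```text
NR [441.5  90.2  14. ]
NL [435.4 334.1  14. ]
FR [570.2  91.4  14. ]
FL [566.2 355.5  14. ]
long face [433.2 125.3 130.3]
greenring [468.6 126.  129.9]
redring [528.2 127.4 129.9]
((500.83660888671875, 225.7711181640625), (132.9666748046875, 224.46646118164062), 1.274801254272461)
```

drive_tool(
  commands="0.04 -0.01 -0.2 0 0 0 0;0 0 -0.2 0 0 0 0;0 0 -0.12 0 0 0 0;0 0 -0.1 0 0 0 0;0 0 -0.03 0 0 0 0;0 0 -0.03 0 0 0 0;0 0 -0.03 0 0 0 0;0 0 0 0 0 0 0",
)

```text
time_s: 9.4
eef_pos: [506.8, 124.8, 61.1]
ee_rot: [0.002, -0.01, 1.0, 0.0]
force: [2.1, 1.3, 1.0]
grip_width: 0.144
grip_force: 78.9
```

drive_tool(
  commands="0 0 -0.03 0 0 0 0;0 0 -0.03 0 0 0 0;0 0 0 0 0 0 0",
)

```text
time_s: 9.65
eef_pos: [506.4, 124.9, 54.1]
ee_rot: [0.001, -0.01, 1.0, -0.0]
force: [5.0, -0.0, -4.9]
grip_width: 0.138
grip_force: 78.2
```

drive_tool(
  commands="0 0 -0.02 0 0 0 0;0 0 -0.02 0 0 0 0;0 0 0 0 0 0 0;0 0 0 0 0 0 0",
)

```text
time_s: 9.98
eef_pos: [505.9, 125.1, 51.1]
ee_rot: [0.0, -0.01, 1.0, -0.0]
force: [-3.7, -0.7, 13.5]
grip_width: 0.141
grip_force: 80.9
```

drive_tool(
  commands="0 0 -0.01 0 0 0 0;0 0 0 0 0 0 0",
)

```text
time_s: 10.15
eef_pos: [506.0, 125.1, 51.0]
ee_rot: [0.0, -0.01, 1.0, -0.0]
force: [-7.3, -2.0, 23.7]
grip_width: 0.14
grip_force: 82.0
```

drive_tool(
  commands="0 0 0.01 0 0 0 0;0 0 0 0 0 0 38;0 0 0 0 0 0 38;0 0 0 0 0 0 38;0 0 0 0 0 0 38;0 0 0.1 0 0 0 38;0 0 0.2 0 0 0 38;0 0 0.3 0 0 0 38;0 0 0.4 0 0 0 38;-0.1 -0.2 0.4 0 0 0 60;-0.1 -0.3 0.1 0 0 0 60;0 0 0 0 0 0 60;0 0 0 0 0 0 60",
)

```text
time_s: 11.23
eef_pos: [486.6, 76.4, 197.5]
ee_rot: [0.001, -0.009, 1.0, -0.0]
force: [0.4, 0.1, -0.7]
grip_width: 0.6
grip_force: 0.0
```

```bash
python3 - <<'E'
from h import *
p=cam('wrist'); s=p['s'];print(s['eef_pos'])
q=cam('side')
im=np.zeros((600,640,3),np.uint8); im[:400]=p['pixels']
im[400:600,:]=cv2.resize(q['pixels'][235:330,270:574],(640,200)); cv2.imwrite('pics/w7.png',im)
E
```

```text
[486.59059853  76.37900565 197.46673327]
```

View pics/w7.png

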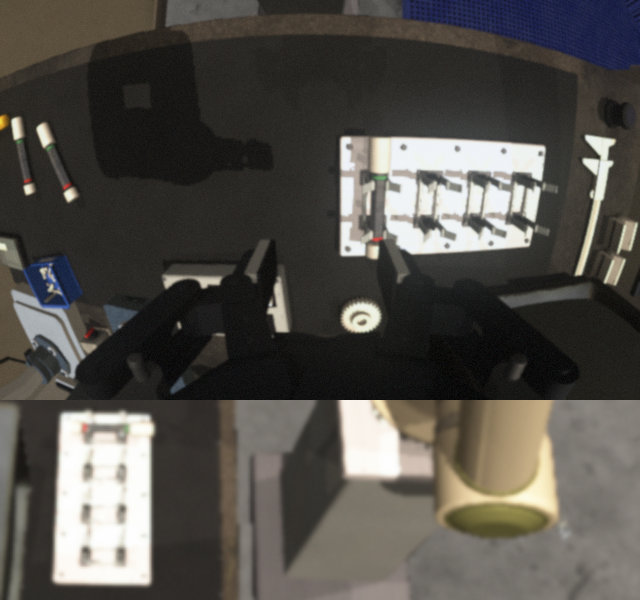

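drive_tool(
  commands="0 -0.35 0 0 0 0.06 80;0 -0.4 0 0 0 0.06 80;0 -0.4 0 0 0 0.06 80;0 -0.4 0 0 0 0.06 80;0 -0.4 0 0 0 0.07 80;0 -0.4 0 0 0 0.07 80;0 -0.4 0 0 0 0.07 80;0 -0.35 0 0 0 0.07 80;0 -0.3 -0.1 0 0 0.07 80;0.05 -0.2 0 0 0 0 80;0 0 0 0 0 0 80;0 0 0 0 0 0 80",
)

```text
time_s: 12.33
eef_pos: [491.8, -282.6, 185.1]
ee_rot: [-0.001, -0.24, 0.971, 0.001]
force: [-0.6, 0.4, -0.4]
grip_width: 0.8
grip_force: 0.0
```

```bash
cat > g.py <<'E'
from h import *
p=cam('wrist'); s=p['s']; print(s['time_s'],np.round(s['eef_pos'],1),s['ee_rot'])
f=find(p,'plug0_mid',12.5,6,0.2); print(f)
pix=np.array([318,150])
B=[o for o in gauge(p,f[0][1] if f else pix) if 8<o[2]<26 and o[1]<42]
for o in B: print(o)
for a in B:
  for b in B:
    d=b[0]-a[0]; L=np.hypot(*d)
    if 88<L<101 and a[1]>b[1]+4: print('MID',a[0]+d*51/94,'ang long',np.degrees(np.arctan2(-d[1],-d[0]))%360,L)
q=s['ee_rot']; print('tool y ang',2*np.degrees(np.arctan2(q[2],q[1]))%360-90)
E
python3 g.py; python3 -c "
from h import *
cv2.imwrite('pics/w8.png',cam('wrist')['pixels'])"
```

```text
12.3333 [ 491.8 -282.6  185.1] [-5.41504337e-04 -2.39509807e-01  9.70893287e-01  9.92292246e-04]
[([470.7, 167.3], [581.0, 303.0], 0.58)]
(array([625.01324, 195.69293], dtype=float32), 19.497390747070312, 13.726234436035156, array([531., 375.]))
tool y ang 117.71523922040711
```

View pics/w8.png

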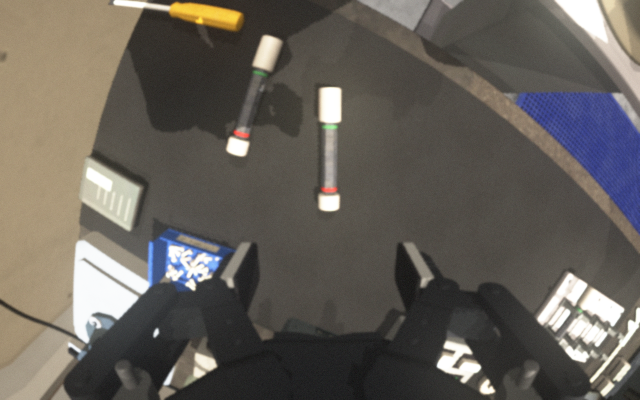

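Gauges B at pixel (329,150) and C at (253,95) show; the network missed. Using the pixel guess.

```bash
sed -i 's/^B=.*/import sys\nif len(sys.argv)>1: pix=np.array([int(a) for a in sys.argv[1:3]])\nB=[o for o in gauge(p,pix) if 8<o[2]<26 and o[1]<42]/' g.py; python3 g.py 329 150; python3 g.py 253 95 | grep MID
```

```text
12.4833 [ 491.9 -281.5  186.1] [-1.43714948e-04 -2.40472492e-01  9.70655870e-01  3.76055713e-04]
[([473.9, 168.1], [579.0, 305.0], 0.67), ([671.0, 110.8], [485.0, 387.0], 0.43)]
(array([ 498.93484, -376.53638], dtype=float32), 22.66829490661621, 19.495370864868164, array([237., 146.]))
(array([ 507.2654 , -269.85373], dtype=float32), 21.167850494384766, 19.880475997924805, array([329., 202.]))
tool y ang 117.82886012063338
MID [ 455.37555 -383.41476] ang long 188.90912 96.64911
```

```bash
python3 - <<'E'
from h import *
p=cam('wrist')
for o in gauge(p,(329,150)): print(o)
a=at_z(p,(330,105),12.5)[:2]; b=at_z(p,(329,202),12.5)[:2]; d=b-a
print(a,b,'MID',a+d*51/94,np.degrees(np.arctan2(-d[1],-d[0]))%360,np.hypot(*d))
E
```

```text
(array([ 440.7106, -303.537 ], dtype=float32), 97.76734924316406, 20.95540428161621, array([331., 127.]))
(array([ 481.57794, -379.37555], dtype=float32), 9.26653003692627, 4.945564270019531, array([243., 129.]))
(array([ 498.95514, -376.48965], dtype=float32), 22.408451080322266, 19.46770477294922, array([238., 146.]))
(array([ 507.1623 , -269.67416], dtype=float32), 21.21739959716797, 19.933258056640625, array([330., 202.]))
[ 422.41246904 -314.09100962] [ 507.64804311 -270.08508873] MID [ 468.65730178 -290.2154568 ] 207.30666676678837 95.92509661668886
```

drive_tool(
  commands="-0.13 -0.05 -0.35 0 0 0 60;-0.1 -0.04 -0.35 0 0 0 60;0 0 -0.35 0 0 0 60;0 0 -0.3 0 0 0 60;0 0 -0.15 0 0 0 60;0 0 -0.1 0 0 0 60;0 0 -0.05 0 0 0 60;0 0 0 0 0 0 60;0 0 0 0 0 0 60",
  force=80,
)

```text
time_s: 13.48
eef_pos: [469.1, -292.2, 22.2]
ee_rot: [0.0, -0.24, 0.971, -0.001]
force: [-0.1, 0.1, 0.6]
grip_width: 0.6
grip_force: 0.0
```

```bash
python3 g.py 325 157; python3 -c "
from h import *
p=cam('wrist')
for o in gauge(p,(325,157)): print(o)"
```

```text
13.4833 [ 469.1 -292.2   22.2] [ 4.22687714e-04 -2.39887949e-01  9.70800253e-01 -6.79633607e-04]
[([477.7, 132.7], [625.0, 382.0], 0.46)]
tool y ang 117.75986335295715
(array([ 423.15332, -310.59793], dtype=float32), 49.14557647705078, 33.42918014526367, array([336., 160.]))
(array([ 452.4401 , -297.67398], dtype=float32), 6.183864593505859, 2.592940092086792, array([331., 228.]))
(array([ 461.894  , -293.65457], dtype=float32), 11.646424293518066, 6.687997817993164, array([329., 248.]))
```

drive_tool(
  commands="0 0 -0.015 0 0 0 0;0 0 0 0 0 0 0;0 0 0 0 0 0 0;0 0 0 0 0 0 0;0 0 0 0 0 0 0;0 0 0 0 0 0 0;0 0 0.2 0 0 0 0;0 0 0.3 0 0 0 0;0 0 0.3 0 0 0 0;0 0 0.3 0 0 0 0;0 0 0 0 0 0 0;0 0 0 0 0 0 0",
)

```text
time_s: 14.63
eef_pos: [468.9, -292.1, 130.6]
ee_rot: [0.001, -0.24, 0.971, -0.001]
force: [-0.5, 0.0, -2.3]
grip_width: 0.145
grip_force: 78.4
```

drive_tool(
  commands="0.03 0.3 0 0 0 -0.06 0;0.03 0.4 0 0 0 -0.06 0;0.03 0.4 0 0 0 -0.06 0;0.03 0.4 0 0 0 -0.06 0;0.03 0.4 0 0 0 -0.06 0;0.03 0.4 0 0 0 -0.06 0;0.03 0.4 0 0 0 -0.06 0;0.03 0.4 0 0 0 -0.06 0;0.03 0.4 0 0 0 -0.06 0;0.03 0.4 0 0 0 -0.05 0;0.03 0.4 0 0 0 0 0;0 0.3 0 0 0 0 0;0 0.18 0 0 0 0 0;0 0 0 0 0 0 0;0 0 0 0 0 0 0",
)

```text
time_s: 15.88
eef_pos: [500.7, 186.5, 128.0]
ee_rot: [-0.001, -0.011, 1.0, -0.0]
force: [-0.3, -0.2, -1.2]
grip_width: 0.145
grip_force: 79.0
```

```bash
python3 - <<'E'
from h import *
p=cam('wrist'); cv2.imwrite('pics/w9.png',p['pixels']); s=p['s'];print(s['eef_pos'],s['ee_rot'],s['force'])
E
```

```text
[500.73080538 186.53163287 128.03797023] [-1.45531290e-03 -1.13308210e-02  9.99934701e-01 -2.98254685e-04] [-0.27767337 -0.19289201 -1.24752622]
```

View pics/w9.png

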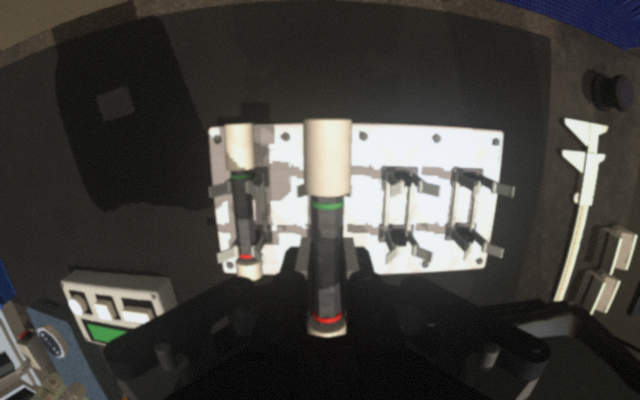

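drive_tool(
  commands="0.04 -0.01 -0.2 0 0 0 0;0 0 -0.2 0 0 0 0;0 0 -0.12 0 0 0 0;0 0 -0.1 0 0 0 0;0 0 -0.03 0 0 0 0;0 0 -0.03 0 0 0 0;0 0 -0.03 0 0 0 0;0 0 0 0 0 0 0;0 0 -0.03 0 0 0 0;0 0 0 0 0 0 0;0 0 0 0 0 0 0",
)

```text
time_s: 16.85
eef_pos: [506.8, 184.7, 56.0]
ee_rot: [0.002, -0.01, 1.0, 0.0]
force: [4.8, 1.7, -1.7]
grip_width: 0.144
grip_force: 79.2
```

drive_tool(
  commands="0 0 -0.025 0 0 0 0;0 0 -0.02 0 0 0 0;0 0 0 0 0 0 0;0 0 0 0 0 0 0",
)

```text
time_s: 17.18
eef_pos: [505.2, 184.9, 50.5]
ee_rot: [-0.001, -0.01, 1.0, -0.0]
force: [3.8, 1.8, -7.1]
grip_width: 0.143
grip_force: 78.7
```

drive_tool(
  commands="0 0 -0.015 0 0 0 0;0 0 -0.005 0 0 0 0;0 0 0 0 0 0 0;0 0 0 0 0 0 0",
)

```text
time_s: 17.52
eef_pos: [505.2, 185.1, 49.5]
ee_rot: [-0.0, -0.01, 1.0, -0.0]
force: [-3.2, -0.9, 4.9]
grip_width: 0.145
grip_force: 80.1
```

drive_tool(
  commands="0 0 -0.015 0 0 0 0;0 0 0 0 0 0 0;0 0 0 0 0 0 0",
)

```text
time_s: 17.77
eef_pos: [505.3, 185.1, 49.3]
ee_rot: [-0.0, -0.011, 1.0, -0.0]
force: [-8.3, -2.9, 19.7]
grip_width: 0.144
grip_force: 82.0
```

drive_tool(
  commands="0 0 0.01 0 0 0 0;0 0 0 0 0 0 38;0 0 0 0 0 0 38;0 0 0 0 0 0 38;0 0 0 0 0 0 38;0 0 0.1 0 0 0 38;0 0 0.2 0 0 0 38;0 0 0.3 0 0 0 38;0 0 0.4 0 0 0 38;0 -0.2 0.35 0 0 0 60;0 -0.4 0 0 0 0.03 80;0 -0.4 0 0 0 0.03 80;0 -0.4 0 0 0 0.03 80;0 -0.4 0 0 0 0.03 80;0 -0.4 0 0 0 0.03 80;0 -0.4 0 0 0 0.02 80;0 -0.4 0 0 0 0 80",
)

```text
time_s: 19.18
eef_pos: [505.2, -116.8, 184.6]
ee_rot: [0.0, -0.078, 0.997, -0.0]
force: [0.8, -0.0, 0.1]
grip_width: 0.8
grip_force: 0.0
```

drive_tool(
  commands="0 -0.4 0 0 0 0 80;0 -0.4 0 0 0 0 80;-0.05 -0.4 0 0 0 0 80;-0.05 -0.4 0 0 0 0 80;-0.05 -0.4 0 0 0 0 80;-0.05 -0.3 0 0 0 0 80;-0.05 -0.2 0 0 0 0 80;0 0 0 0 0 0 80;0 0 0 0 0 0 80",
)

```text
time_s: 19.93
eef_pos: [480.2, -365.3, 184.0]
ee_rot: [0.0, -0.076, 0.997, 0.0]
force: [0.8, 0.0, 0.6]
grip_width: 0.8
grip_force: 0.0
```

```bash
python3 g.py 310 150; python3 -c "
from h import *
p=cam('wrist'); cv2.imwrite('pics/w10.png',p['pixels'])
for o in gauge(p,(310,150)): print(o)"
```

```text
19.9333 [ 480.2 -365.3  184. ] [ 7.37122080e-06 -7.63026811e-02  9.97084693e-01  1.22780424e-04]
[([527.2, 175.6], [632.0, 262.0], 0.83)]
(array([ 498.75848, -375.94543], dtype=float32), 23.145259857177734, 20.785120010375977, array([312., 200.]))
tool y ang 98.7521499547102
(array([ 386.26324, -440.70316], dtype=float32), 8.772000312805176, 7.8202805519104, array([261.,  77.]))
(array([ 422.13007, -390.03635], dtype=float32), 97.01976776123047, 71.85746765136719, array([308., 120.]))
(array([ 498.69168, -376.41205], dtype=float32), 23.11135482788086, 20.763582229614258, array([310., 199.]))
```

View pics/w10.png

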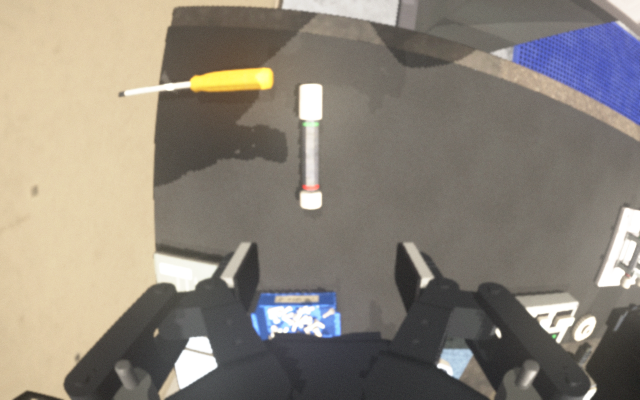

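```bash
python3 - <<'E'
from h import *
p=cam('wrist')
a=at_z(p,(310.7,101.5),12.5)[:2]; b=at_z(p,(311.8,200),12.5)[:2]; d=b-a
print(p['s']['eef_pos'],a,b,'MID',a+d*51/94,np.degrees(np.arctan2(-d[1],-d[0]))%360,np.hypot(*d))
E
```

```text
[ 481.01002805 -363.68404029  184.1265112 ] [ 404.21384486 -389.99331392] [ 499.53113003 -374.84971448] MID [ 455.92854213 -381.77710572] 189.0274556448699 96.51276317172722
```

drive_tool(
  commands="-0.13 -0.09 -0.35 0 0 0 60;-0.12 -0.09 -0.35 0 0 0 60;0 0 -0.35 0 0 0 60;0 0 -0.3 0 0 0 60;0 0 -0.15 0 0 0 60;0 0 -0.1 0 0 0 60;0 0 -0.03 0 0 0 60;0 0 0 0 0 0 60;0 0 0 0 0 0 60",
)

```text
time_s: 20.88
eef_pos: [456.3, -383.1, 22.1]
ee_rot: [0.001, -0.077, 0.997, -0.001]
force: [0.2, -0.1, 0.7]
grip_width: 0.601
grip_force: 0.0
```

```bash
python3 -c "
from h import *
p=cam('wrist'); print(p['s']['eef_pos'])
g=p['pixels'].min(2)
for r in (130,150,170,180): c=np.nonzero(g[r,250:400]>170)[0]+250; print(r,c.min() if len(c) else 0,c.max() if len(c) else 0)
c=np.nonzero(g[:260,326]>170)[0]; print(c.min(),c.max())"
```

```text
[ 456.26842439 -383.11845447   22.06563101]
130 301 358
150 301 367
170 302 366
180 301 361
116 256
```

drive_tool(
  commands="0 0 -0.015 0 0 0 0;0 0 0 0 0 0 0;0 0 0 0 0 0 0;0 0 0 0 0 0 0;0 0 0 0 0 0 0;0 0 0 0 0 0 0;0 0 0.2 0 0 0 0;0 0 0.3 0 0 0 0;0 0 0.3 0 0 0 0;0 0 0.3 0 0 0 0;0 0 0 0 0 0 0;0 0 0 0 0 0 0",
)

```text
time_s: 21.93
eef_pos: [455.9, -383.2, 130.3]
ee_rot: [0.001, -0.077, 0.997, -0.001]
force: [-0.1, 0.1, -2.3]
grip_width: 0.145
grip_force: 78.2
```

drive_tool(
  commands="0.03 0.3 0 0 0 -0.03 0;0.03 0.4 0 0 0 -0.03 0;0.03 0.4 0 0 0 -0.03 0;0.03 0.4 0 0 0 -0.03 0;0.03 0.4 0 0 0 -0.03 0;0.03 0.4 0 0 0 -0.015 0;0.03 0.4 0 0 0 0 0;0.03 0.4 0 0 0 0 0;0.03 0.4 0 0 0 0 0;0.03 0.4 0 0 0 0 0;0.03 0.4 0 0 0 0 0;0.03 0.4 0 0 0 0 0;0.03 0.4 0 0 0 0 0;0.03 0.4 0 0 0 0 0;0.02 0.4 0 0 0 0 0;0 0.3 0 0 0 0 0;0 0.09 0 0 0 0 0;0 0 0 0 0 0 0;0 0 0 0 0 0 0",
)

```text
time_s: 23.52
eef_pos: [499.0, 245.6, 127.9]
ee_rot: [-0.001, -0.013, 1.0, -0.0]
force: [0.4, 0.2, -0.5]
grip_width: 0.142
grip_force: 78.4
```

```bash
python3 - <<'E'
from h import *
p=cam('wrist'); cv2.imwrite('pics/w11.png',p['pixels']); s=p['s'];print(s['eef_pos'],s['ee_rot'],s['force'])
E
```

```text
[499.00282208 245.60036922 127.89756924] [-1.20244263e-03 -1.27087158e-02  9.99918405e-01 -4.76161647e-04] [ 0.43173861  0.16483273 -0.51701378]
```

View pics/w11.png

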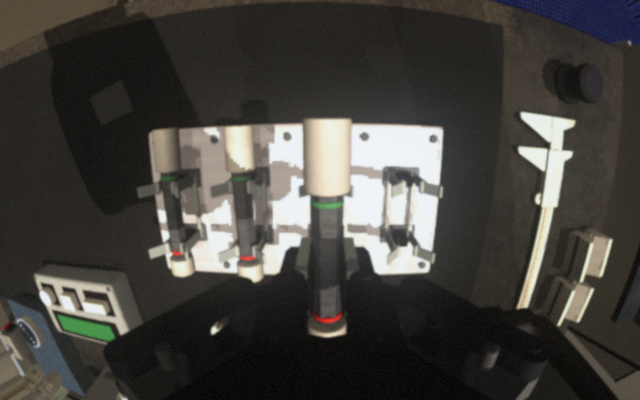

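drive_tool(
  commands="0.04 -0.01 -0.2 0 0 0 0;0 0 -0.2 0 0 0 0;0 0 -0.12 0 0 0 0;0 0 -0.1 0 0 0 0;0 0 -0.03 0 0 0 0;0 0 -0.03 0 0 0 0;0 0 -0.03 0 0 0 0;0 0 -0.03 0 0 0 0;0 0 -0.025 0 0 0 0;0 0 -0.02 0 0 0 0;0 0 0 0 0 0 0;0 0 0 0 0 0 0",
)

```text
time_s: 24.57
eef_pos: [504.0, 244.7, 50.6]
ee_rot: [0.0, -0.012, 1.0, 0.0]
force: [3.6, 1.7, -3.2]
grip_width: 0.145
grip_force: 78.1
```

drive_tool(
  commands="0 0 -0.015 0 0 0 0;0 0 -0.01 0 0 0 0;0 0 0 0 0 0 0;0 0 0 0 0 0 0",
)

```text
time_s: 24.9
eef_pos: [503.8, 244.9, 49.2]
ee_rot: [0.0, -0.012, 1.0, -0.0]
force: [-2.3, -0.9, 9.0]
grip_width: 0.148
grip_force: 79.7
```

drive_tool(
  commands="0 0 -0.01 0 0 0 0;0 0 0 0 0 0 0;0 0 0 0 0 0 0",
)

```text
time_s: 25.15
eef_pos: [503.9, 244.9, 49.1]
ee_rot: [0.0, -0.012, 1.0, -0.0]
force: [-5.9, -3.1, 18.9]
grip_width: 0.144
grip_force: 80.7
```

drive_tool(
  commands="0 0 0.01 0 0 0 0;0 0 0 0 0 0 38;0 0 0 0 0 0 38;0 0 0 0 0 0 38;0 0 0 0 0 0 38;0 0 0.1 0 0 0 38;0 0 0.2 0 0 0 38;0 0 0.3 0 0 0 38;0 0 0.4 0 0 0 30;-0.3 -0.3 0.3 0 0 0 10;-0.3 -0.3 0.2 0 0 0 0;0 -0.3 0 0 0 0 0;0 -0.3 0 0 0 0 0;0 0 0 0 0 0 0;0 0 0 0 0 0 0",
)

```text
time_s: 26.4
eef_pos: [453.0, 133.5, 190.8]
ee_rot: [0.0, -0.011, 1.0, 0.0]
force: [-0.1, 0.6, 0.2]
grip_width: 0.002
grip_force: 0.0
```

```bash
python3 - <<'E'
from h import *
p=cam('wrist'); q=cam('top'); print(p['s']['eef_pos'],find(q,'plug0_mid',12.5,6,.2),find(p,'square_key_top',48),find(p,'round_key_top',48))
im=np.zeros((600,800,3),np.uint8)
im[:,:]=0; a=cv2.resize(p['pixels'][60:300,120:520],(667,400),interpolation=cv2.INTER_CUBIC); im[:400,:667]=a
im[400:600]=cv2.resize(q['pixels'][160:260,140:540],(800,200),interpolation=cv2.INTER_CUBIC); cv2.imwrite('pics/w12.png',im)
E
```

```text
[452.98573201 133.54803435 190.84989757] [([471.3, 465.2], [176.0, 217.0], 0.57)] [] [([617.0, -85.1], [147.0, 316.0], 0.67), ([476.5, 241.2], [438.0, 218.0], 0.57)]
```

View pics/w12.png

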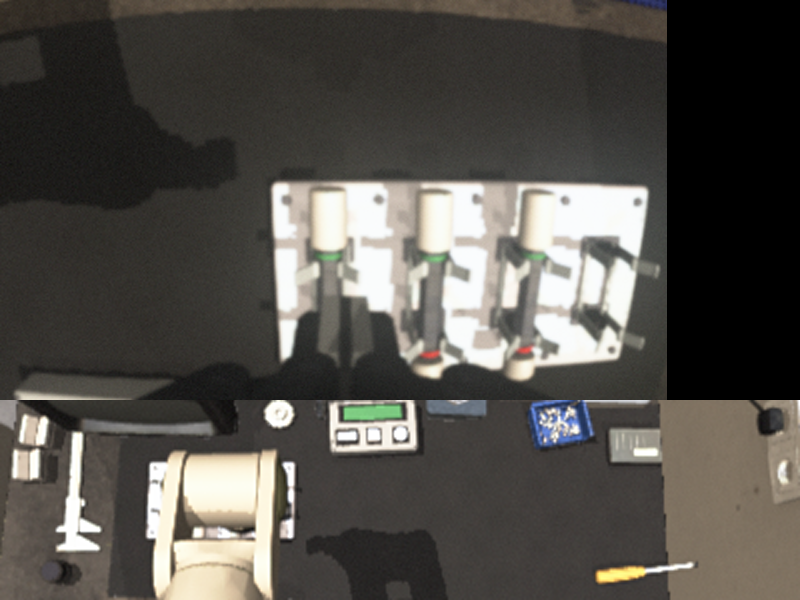

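drive_tool(
  commands="0.3 -0.04 -0.3 0 0 0 0;0.23 -0.04 -0.3 0 0 0 0;0 0 -0.3 0 0 0 0;0 0 -0.2 0 0 0 0;0 0 -0.08 0 0 0 0;0 0 0 0 0 0 0;0 0 -0.03 0 0 0 0;0 0 0 0 0 0 0;0 0 -0.02 0 0 0 0;0 0 0 0 0 0 0;0 0 0 0 0 0 0",
)

```text
time_s: 27.57
eef_pos: [505.5, 126.6, 68.3]
ee_rot: [0.001, -0.012, 1.0, -0.0]
force: [-0.9, 0.2, -0.2]
grip_width: -0.001
grip_force: 0.0
```

drive_tool(
  commands="0 0 -0.01 0 0 0 0;0 0 -0.01 0 0 0 0;0 0 0 0 0 0 0;0 0 0 0 0 0 0",
)

```text
time_s: 27.9
eef_pos: [505.5, 126.5, 66.4]
ee_rot: [0.0, -0.012, 1.0, -0.0]
force: [-1.5, -0.4, 6.0]
grip_width: -0.004
grip_force: 3.3
```

drive_tool(
  commands="0 0 0.2 0 0 0 0;0 0 0.3 0 0 0 0;0 0 0.2 0 0 0 0;0.2 -0.3 0 0 0 0 0;0.2 -0.3 0 0 0 0 0;0.25 -0.3 0 0 0 0 0;0.2 -0.3 0 0 0 0 0;0.2 -0.3 0 0 0 0 0;0.05 -0.2 -0.1 0 0 0 0;0 0 -0.3 0 0 0 0;0 0 -0.2 0 0 0 0;0 0 -0.1 0 0 0 0;0 0 0 0 0 0 0;0 0 0 0 0 0 0",
)

```text
time_s: 29.07
eef_pos: [615.5, -43.3, 66.4]
ee_rot: [0.0, -0.013, 1.0, -0.0]
force: [0.2, 0.2, 0.2]
grip_width: -0.002
grip_force: 0.0
```

drive_tool(
  commands="0 0 -0.03 0 0 0 0;0 0 -0.02 0 0 0 0;0 0 -0.01 0 0 0 0;0 0 0 0 0 0 0;0 0 -0.01 0 0 0 0;0 0 0 0 0 0 0;0 0 0 0 0 0 0",
)

```text
time_s: 29.65
eef_pos: [616.1, -43.4, 60.0]
ee_rot: [0.001, -0.012, 1.0, -0.0]
force: [2.2, 0.4, 8.1]
grip_width: -0.002
grip_force: 3.9
```

drive_tool(
  commands="0 0 0.1 0 0 0 0;0 0 0.2 0 0 0 0;0 0 0 0 0 0 0;0 0 0 0 0 0 0;0.02 -0.25 0 0 0 0 0;0 -0.21 0 0 0 0 0;0 0 0 0 0 0 0;0 0 -0.15 0 0 0 0;0 0 -0.1 0 0 0 0;0 0 0 0 0 0 0;0 0 -0.03 0 0 0 0;0 0 -0.02 0 0 0 0;0 0 -0.01 0 0 0 0;0 0 0 0 0 0 0;0 0 0 0 0 0 0",
)

```text
time_s: 30.9
eef_pos: [616.9, -89.0, 59.8]
ee_rot: [-0.0, -0.013, 1.0, -0.0]
force: [-10.4, 1.7, 16.1]
grip_width: 0.002
grip_force: 8.4
```

Bottomed with 16 N; let go and retreat.

drive_tool(
  commands="0 0 0.1 0 0 0 0;0 0 0.2 0 0 0 0;0 0 0.4 0 0 0 0;-0.2 0 0.4 0 0 0 0;-0.3 0 0.2 0 0 0 0;-0.3 0 0 0 0 0 0;0 0 0 0 0 0 0;0 0 0 0 0 0 0",
)

```text
time_s: 31.57
eef_pos: [538.0, -89.2, 185.8]
ee_rot: [0.0, -0.012, 1.0, -0.0]
force: [1.1, -0.2, -0.2]
grip_width: -0.001
grip_force: 0.0
```

```bash
python3 - <<'E'
from h import *
q=cam('top'); p=cam('wrist')
# whiteness of seated gauges' long/short ends in the top view, and stray gauges on the mat
for c in [(504.7,126),(503.2,186),(501.9,245)]:
    print([q['pixels'][tuple(np.round(proj(q,[c[0]+d,c[1]+d*.023,48])).astype(int)[::-1])].tolist() for d in (-50,-15,0,15,43)])
print(find(q,'plug0_mid',42,6,.2),find(p,'plug0_mid',42,6,.2))
finish_job()
E
```

```text
[[247, 253, 252], [118, 125, 132], [114, 116, 122], [120, 123, 128], [251, 255, 253]]
[[249, 253, 252], [111, 121, 124], [110, 117, 118], [116, 120, 122], [246, 252, 250]]
[[232, 245, 251], [102, 108, 115], [101, 104, 108], [105, 108, 112], [220, 237, 247]]
[([493.6, 122.8], [276.0, 212.0], 0.7)] [([486.7, 123.7], [536.0, 148.0], 0.8), ([616.9, -46.4], [367.0, 269.0], 0.72), ([490.3, 245.5], [605.0, 161.0], 0.4)]
the job is handed in; nothing more can be done
```

The job is handed in at about 32 s on the robot's clock: bar key pressed first, all three gauges on the mat (no fourth was there) pressed home in clips 1, 2 and 3 with their long ends towards the robot, then the square and round keys pressed in turn; each press ended on a hard stop, and the judge's result was not reported back.

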